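# Fetch the carton from the roll-top parts store

### The arm

A 6-joint arm with a two-finger parallel gripper is mounted at the origin on the work surface. World frame = base frame: x ahead of the robot, y to its left, z up, the work surface at z = 0. Lengths are in m, angles in degrees, forces in N, time in s.
With the tool pointing down it reaches from about 0.25 to 0.725 m from the base axis. Payload 9.7 kg.
Tool frame: the origin (TCP) lies at the very end of the fingers, on their centre line; the grasp point (between the pads) lies 19 mm behind it (bot.hold_point_z is the distance from the TCP to the grasp point, in m); z points along the fingers, y is the line along which they close (so a half turn about z gives the same grasp; the last joint's range is limited). The gripper opens to 85 mm and grips with 20 to 120 N. Pads are 22 mm wide; open, the fingers measure 114 mm over their backs; the gripper's body (76 mm by 85 mm) begins 54 mm behind the grasp point. The pads swing forward as they close: fully open they stand 13 mm farther back than shut.
Start: joints at [-69.614, 4.979, 10.078, 95.1, 0, 90], TCP at [0.192, -0.516, 0.231] pointing down, gripper open.
Joint ranges: [-179.16, 179.16], [-48.56, 103.87], [-65.8, 70.77], [-126.05, 130.52], [-82.76, 87.17], [-180, 180]. Speed limits (degrees/s): [127.2, 127.2, 147.25, 180, 180, 180].

### API

Orientations are given as [roll, pitch, yaw] about the fixed x, y, z axes, in that order (R = Rz(yaw) Ry(pitch) Rx(roll)).
In Python, from workcell import bot gives the robot as it stands.
- The arm moves only by the tool play_rows, never from a script. Its argument "targets" is a list of rows, each an object with "grip": the closure in counts, from 0 (fully open) to 255 (shut); "linear": the shift along the world's x, y, z in cm, a list of three; "delta_rot": the turn, a rotation vector about the world's x, y, z in rad, a list of three. A call has 1 to 10 rows; each row is the pose to reach, as a shift and turn from the pose commanded when the call began; what a row does not reach only later rows make up. A row lasts 1/10 s, in which the tool goes at most 50 mm and 8.59 degrees, less where a joint would pass 70% of its speed; a pose out of reach is approached as far as the arm can. A call with a gripper value outside its range is refused whole. The fingers move at their own pace and stop on an object; "force" is the grip in N (left out, the last holds). Time passes only in rows, so rows that repeat a pose let the fingers close. It gives the time, the measured TCP pose, the force, the opening and the grip force at its end, in the units of the state.
- bot.get_obs(): the state, without advancing time (a new reading comes with each control period).
- bot.camera(name): name is "side" or "top" or "wrist"; returns a dict with "color" (384x512x3 uint8, red, green, blue), "range_z" (384x512 float32, m along the optical axis (not along the pixel's ray), 0 where there is no reading), "fov_y" (degrees; the focal length in pixels is half the picture's height over the tangent of half this angle, whatever the lens; pixels are square), "cx", "cy" (the principal point, pixels), "dist_coeffs" ([k1, k2, p1, p2, k3] as OpenCV has them; the pictures are not rectified), "world_to_cam" (4x4, takes a point from world to camera coordinates). Camera axes: x right, y up, looking along -z (the intrinsics and any distortion apply to the point x, -y, -z); pixel columns grow to the right and rows downward; lengths in m; the calibration is good to about 2 mm. A picture is of the moment at which its call begins.
- bot.job_done(): hands the job in; it is judged then, once.
Trained networks look in a picture, given as the dict that the camera call returned (one of the last four; its "shot" number tells which), for a name from the list of things; names that differ only in an ending like _2 or _b are one class to them, and where a whole thing is asked for, a point or a joint stands for the part that bears it (a point fixed in the world has none). Each returns a list of dicts, best first, with "conf" (0 to 1); they miss things now and then, are a little off and sometimes report something else, mostly with a low value. They report only what shows in the picture. A call takes as long as a camera call. They do not tell look-alikes from the thing itself.
- bot.search_frame(picture, target): "box" ([left, top, right, bottom] in pixels, round what is visible of it).
- bot.trace(picture, target): "pixels" (384x512 bool, what is visible of it) and "box" ([left, top, right, bottom] in pixels, round what is visible of it).
- bot.pinpoint(picture, target): "pixel" ([column, row] in pixels: a listed point, or the origin of a listed thing).
The state is a dict: "time": time; "q": joint angles; "qd": joint speeds; "joint_efforts": joint torques, N m; "ee_pos": TCP position; "tcp_rot": TCP orientation; "wrist_force": force on the tool from outside, world axes, zero at the start; "torque": the same for the moment, N m; "opening": finger opening in m; "grasp_force": force on a finger pad.
Only numpy, scipy, OpenCV 4.12 (cv2) and the standard library are available. Lean on these libraries where they do the work, as an engineer would, in place of code of your own. Each camera call takes 0.05 s, during which the arm holds its last target. There are 200 camera calls.

### The job

Roll the tambour door of the grey bench store fully up, stand the round canister that blocks the way on the black rubber mat, then lift out the long carton behind it and set it down in the open grey tray, inside its walls, flat on its floor and the same way up. Then stand the canister back where it stood and roll the door fully shut, keeping both upright on the way and leaving everything else where it is.

Things in the scene. Friction and masses are not known exactly. Their poses are not given: they have to be found in the camera images.
- store: Fixed grey steel bench store, 500 (x, front to back) x 294 (y); origin: centre of its underside on the bench, z up. Cheeks 12 thick, inner faces y = +-135, tops arched at radius 298 about the door's axis (228 high at x = 0, 95 at x = -240). Floor top z = 12. Front wall 85 high, x = -246 to -234. Its back half, x > 15, has a fixed curved cover up to 237 high; the door opens the front half.
- shutter (a joint): Roll angle of the tambour door, rad: 0 shut, 0.90 fully up; starts shut or ajar. 12 aluminium slats, 266 wide, 8 thick, on a circular track of radius 290 about a level axis along the store's y at its x = 0, z = -70 (below the bench top). Rising values carry them up and back under the cover. It stays where it is left (friction); about 2 to 5 N at the handle moves it.
- shutter_handle (a point): Middle of the door's handle: a round steel bar 12 thick, 110 long along the store's y, on two end posts, 340 from the door's axis (44 clear outside the slats); 52 degrees from vertical towards the front when shut (store x = -268, z = 139), at x = 2, z = 270 when fully up.
- canister_center (a point): Centre, half-way up, of the round steel canister with a tall black cap: body 56 diameter, 92 high in all; its top 34 is a cylindrical cap of 36 diameter, good to grip by. 0.2 to 0.4 kg. Its z axis points up when it stands. At the start it stands on the store's floor just behind the front wall, within 20 of the carton's front face.
- carton_center (a point): Centre of the brown carton: 44 (its x) x 130 (its y) x 56 high (its z, up), 0.2 to 0.4 kg. At the start it stands on the store's floor behind the canister, its length roughly along the store's y, with free space behind it.
- tray: Fixed open grey tray, outside 120 (its x) x 180 (its y) x 30 high, walls and floor 5 thick; origin at the centre of its underside on the bench. Left or right of the store.
- mat: Fixed black rubber mat 110 x 110 x 4; origin at the centre of its underside on the bench. Left or right of the store.
- pulley: Loose dark steel belt pulley lying flat, 96 diameter, 52 high; origin under its centre. Not to be moved.
- whitebox: Loose white box 90 (its x) x 110 (its y) x 55 high; origin under its centre. Not to be moved.
- wrench: Loose steel wrench 170 long, lying on the bench in front of the store; origin on the bench under its middle. Not to be moved.
- strut: Loose dark steel gas strut 180 long along its x, 32 high, lying on the bench to the right; origin under its middle. Not to be moved.
- jar: Small closed jar, 44 diameter, 65 high, on the store's floor to one side behind the carton; origin under its centre. Not to be moved.
- bearing: Steel bearing ring lying flat, 60 outside diameter, 22 high, on the store's floor to the other side behind the carton; origin under its centre. Not to be moved.
Not all that is in view belongs to the job. Several things have the shape of the tray; the one meant has the colours described above. Of the things that look like the mat, take the one that is farthest to the robot's right at the start.

How it is judged (in metres and radians):
On the way, in this order (a step that is already met when the one before it is completed fails the run):
1. the door is rolled fully up (at least 0.80 rad) (value of joint shutter above 0.8 rad), for 0.2 s.
2. the canister stands upright on the mat (horizontal distance between canister_center and mat below 0.045 m and height (world z) of canister_center below 0.055 m and angle between canister_center's own z axis and vertical below 0.15 rad), for 0.2 s.
3. the carton stands on the tray's floor, inside its walls (x of carton_center in the frame of tray between -0.035 and 0.035 m and y of carton_center in the frame of tray between -0.03 and 0.03 m and height (world z) of carton_center below 0.04 m and angle between carton_center's own z axis and vertical below 0.12 rad), for 0.2 s.
4. the canister stands upright where it stood at the start (distance of canister_center from where it was at the start of the episode below 0.03 m and angle between canister_center's own z axis and vertical below 0.12 rad), for 0.2 s.
At the end, for the whole second after the job is handed in: The door is fully shut (joint under 0.04 rad), the carton stands upright on the tray's floor inside its walls (centre within 35 mm across and 30 mm along of the tray's middle), the canister stands upright within 30 mm of where it started, and nothing is touched (all of step 3 and all of step 4 and value of joint shutter below 0.04 rad).
It fails at once if a bystander on the bench or in the store moved more than 30 mm (distance of any of pulley, whitebox, wrench, strut, jar, bearing from where it was at the start of the episode above 0.03 m).
It fails at once if the canister is tipped over (angle between canister_center's own z axis and vertical above 0.7 rad).
It fails at once if the carton is tipped over (angle between carton_center's own z axis and vertical above 0.8 rad).
It also fails if it takes over 72 s, if anything falls off the work surface, if the arm or the gripper's body presses on something with over 40 N, if the wrist force passes 120 N, or if a joint passes its speed limit or range.

## Working session

There is one attempt and no reset: what is moved stays moved. The work goes in short steps, Python scripts to look and compute and a tool call to move; the robot and the scene stay as the last step left them, time stands still between calls to the robot, and variables do not carry over. Pictures are saved under pics/ and viewed, at most 10 in all, crops included, and the job is handed in when it is done.

Besides the shell and the picture viewer there is one more tool, called after "Call:" by a JSON object that holds its "method" and its "body", one argument or row to a line. play_rows: Moves the arm, as the interface text tells. Its arguments: {"type":"object","properties":{"targets":{"type":"array","items":{"type":"object","properties":{"grip":{"type":"number"},"linear":{"type":"array","items":{"type":"number"}},"delta_rot":{"type":"array","items":{"type":"number"}}}}},"force":{"type":"number"}},"required":["targets"]}

```bash
mkdir -p pics
cat > h.py <<'E'
import numpy as np, cv2
from workcell import bot
def K(p):
    f=p["color"].shape[0]/2/np.tan(np.radians(p["fov_y"])/2)
    return np.array([[f,0,p["cx"]],[0,f,p["cy"]],[0,0,1.]])
def world(p,px,z=None,depth=None):
    px=np.asarray(px,float).reshape(-1,1,2)
    n=cv2.undistortPoints(px,K(p),np.array(p["dist_coeffs"])).reshape(-1,2)
    T=np.linalg.inv(p["world_to_cam"])
    d=np.c_[n[:,0],-n[:,1],-np.ones(len(n))]@T[:3,:3].T
    o=T[:3,3]
    s=(z-o[2])/d[:,2] if depth is None else np.asarray(depth)
    return o+d*np.asarray(s).reshape(-1,1)
def cloud(p,m):
    v,u=np.nonzero(m&(p["range_z"]>0))
    return world(p,np.c_[u,v],depth=p["range_z"][v,u])
def save(p,n): cv2.imwrite("pics/"+n,p["color"][:,:,::-1])
E
python3 - <<'E'
from h import *
np.set_printoptions(precision=3,suppress=True)
ps={n:bot.camera(n) for n in("side","top")}
cv2.imwrite("pics/a.png",np.vstack([ps["side"]["color"],ps["top"]["color"]])[:,:,::-1][:, :])
a=cv2.imread("pics/a.png");cv2.imwrite("pics/a.png",cv2.resize(np.hstack([a[:384],a[384:]]),(800,300)))
save(ps["top"],"top.png")
for n,p in ps.items():
  print(n,np.linalg.inv(p["world_to_cam"])[:3,3])
  for t in "store shutter shutter_handle canister_center carton_center tray mat pulley whitebox wrench strut jar bearing".split():
    for r in bot.trace(p,t)[:4]:
      c=cloud(p,r["pixels"])
      print(t,round(r["conf"],2),np.round(r["box"]),len(c), *( [np.median(c,0),c.min(0),c.max(0),np.median(p["color"][r["pixels"]],0)] if len(c) else []))
    for r in bot.pinpoint(p,t)[:3]: print("   pin",t,round(r["conf"],2),np.round(r["pixel"],1),world(p,r["pixel"],z=0)[0])
print(bot.get_obs())
E
```

```text
side [ 0.146 -0.363  1.372]
store 0.89 [169.  36. 348. 223.] 19101 [ 0.658 -0.011  0.198] [ 0.472 -0.145 -0.006] [1.05  0.261 0.243] [117. 113. 111.]
   pin store 0.46 [209.3 163.5] [0.556 0.075 0.   ]Traceback (most recent call last):
  File "<stdin>", line 13, in <module>
ValueError: it knows: bearing, canister_center, carton_center, jar, mat, pulley, shutter_handle, store, strut, tray, whitebox, wrench
```

View pics/top.png

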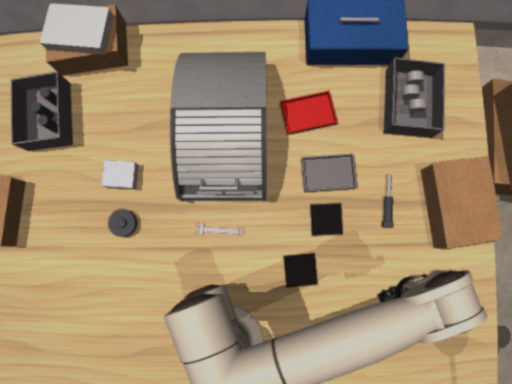

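View pics/a.png

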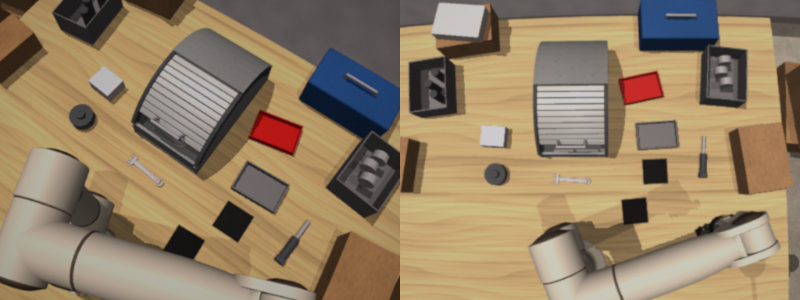

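The top view shows the store at about (220,125), the grey tray at (328,173), a red look-alike tray at (308,112), and black mats at (326,219) and (300,270). The wrench is at (220,230), and the strut-like thing is at (388,200). The side view agrees with this.

Run:
```python
from h import *
np.set_printoptions(precision=3,suppress=True)
ps={n:bot.camera(n) for n in("side","top")}
for n,p in ps.items():
  print(n,np.linalg.inv(p["world_to_cam"])[:3,3])
  for t in "store shutter_handle canister_center carton_center tray mat pulley whitebox wrench strut".split():
    for r in bot.trace(p,t)[:3]:
      c=cloud(p,r["pixels"]); q=cv2.minAreaRect(c[:,:2].astype(np.float32)) if len(c) else 0
      print(t,round(r["conf"],2),np.round(r["box"]),len(c), *( [np.median(c,0),np.percentile(c,[1,99],axis=0).tolist() if 0 else '',np.round(q[0],3),np.round(q[1],3),round(q[2],1),np.median(p["color"][r["pixels"]],0)] if len(c) else []))
    for r in bot.pinpoint(p,t)[:2]: print("   pin",t,round(r["conf"],2),np.round(r["pixel"],1),world(p,r["pixel"],z=0)[0], world(p,r["pixel"],z=0.139)[0] if t=="shutter_handle" else '')
o=bot.get_obs();print(o["ee_pos"],o["tcp_rot"],o["time"],bot.hold_point_z)
# store yaw: points high on cover/cheeks
p=ps["top"]; m=bot.trace(p,"store")[0]["pixels"]; c=cloud(p,m); 
print(cv2.minAreaRect(c[c[:,2]>.03][:,:2].astype(np.float32)))
for z0 in(.03,.08,.13,.18,.22):
  k=c[(c[:,2]>z0)&(c[:,2]<z0+.02)]; print(z0,len(k),k.min(0),k.max(0))
np.save("top_store.npy",c)
```

```text
side [ 0.146 -0.363  1.372]
store 0.85 [170.  35. 348. 221.] 19001 [ 0.659 -0.011  0.198]  [0.763 0.056] [0.398 0.578] 89.0 [117. 113. 111.]
store 0.55 [181.  67. 307. 192.] 8703 [0.619 0.003 0.204]  [0.62  0.009] [0.272 0.255] 89.2 [162. 155. 152.]
shutter_handle 0.86 [176.  66. 303. 194.] 8511 [0.619 0.003 0.204]  [0.618 0.007] [0.266 0.252] 89.8 [162. 156. 152.]
shutter_handle 0.3 [169.  35. 347. 222.] 19155 [ 0.659 -0.01   0.197]  [0.763 0.057] [0.401 0.581] 89.3 [117. 113. 111.]
   pin shutter_handle 0.97 [207.9 163.3] [0.554 0.078 0.   ] [0.513 0.034 0.139]
canister_center 0.58 [219. 176. 240. 189.] 159 [ 0.522 -0.028  0.056]  [ 0.525 -0.024] [0.02  0.049] 22.7 [75. 69. 67.]
   pin canister_center 0.72 [229.7 174.6] [0.563 0.003 0.   ] 
   pin carton_center 0.53 [208.6 161.8] [0.56 0.08 0.  ] 
tray 0.88 [318. 140. 387. 199.] 2479 [ 0.79  -0.292  0.007]  [ 0.794 -0.291] [0.143 0.186] 12.3 [180.  23.  20.]
tray 0.84 [292. 204. 369. 274.] 2788 [ 0.571 -0.356  0.006]  [ 0.573 -0.356] [0.135 0.186] 3.6 [109. 101. 101.]
   pin tray 0.77 [334.5 239.9] [ 0.573 -0.362  0.   ] 
   pin tr
[... 2362 characters left out ...]
n whitebox 0.91 [120.  176.2] [0.57  0.375 0.   ] 
wrench 0.78 [199. 224. 240. 236.] 220 [0.376 0.023 0.006]  [0.377 0.025] [0.149 0.028] 86.4 [192. 181. 176.]
   pin wrench 0.64 [219.5 232. ] [0.37  0.022 0.   ] 
   pin strut 0.87 [389.3 200.7] [ 0.469 -0.57   0.   ] 
[ 0.192 -0.516  0.231] [-179.997   -0.      20.385] 2.35 0.0187
((0.7302210927009583, 0.005866348743438721), (0.29769179224967957, 0.5109590291976929), 89.1927261352539)
0.03 88 [ 0.474 -0.136  0.031] [0.527 0.145 0.049]
0.08 289 [ 0.474 -0.139  0.08 ] [0.985 0.157 0.1  ]
0.13 745 [ 0.503 -0.144  0.13 ] [0.959 0.156 0.15 ]
0.18 2135 [ 0.492 -0.143  0.18 ] [0.908 0.156 0.2  ]
0.22 3716 [ 0.641 -0.143  0.22 ] [0.842 0.153 0.24 ]
```

Run:
```python
from h import *
np.set_printoptions(precision=3,suppress=True)
c=np.load("top_store.npy")
# yaw/centre from cover and cheek region
for ang in(-1.5,-1,-.5,0,.5,1,1.5):
  a=np.radians(ang);R=np.array([[np.cos(a),np.sin(a)],[-np.sin(a),np.cos(a)]])
  k=c[(c[:,2]>.1)&(c[:,0]<1)]; q=k[:,:2]@R.T; print(ang,np.percentile(q[:,1],[.5,2,98,99.5]))
k=c[c[:,2]>.1]; r=np.hypot(k[:,0]-.729,k[:,2]+.07)
h=k[(r>.318)&(r<.36)&(k[:,0]<.68)]; th=np.degrees(np.arctan2(.729-h[:,0],h[:,2]+.07))
print(len(h),np.median(h,0),h.min(0),h.max(0),np.median(th),th.min(),th.max())
f=c[(c[:,2]>.06)&(c[:,2]<.11)&(c[:,0]<.56)];print(np.histogram(f[:,0],20))
g=c[(c[:,2]>.15)&(c[:,0]>.77)&(abs(c[:,1])<.1)]
from scipy.optimize import least_squares
s=least_squares(lambda v:np.hypot(g[:,0]-v[0],g[:,2]+.07)-v[1],[.73,.3]);print(s.x)
```

```text
-1.5 [-0.124 -0.119  0.166  0.171]
-1 [-0.13  -0.124  0.16   0.165]
-0.5 [-0.135 -0.131  0.154  0.159]
0 [-0.141 -0.137  0.148  0.153]
0.5 [-0.148 -0.143  0.142  0.148]
1 [-0.155 -0.149  0.136  0.143]
1.5 [-0.162 -0.156  0.13   0.138]
156 [0.498 0.01  0.186] [ 0.492 -0.053  0.166] [0.518 0.068 0.194] 41.950679479920424 40.74911187381188 43.70925082030667
(array([  8,  36, 106,  79,  71,  59,  35,   1,   3,   2,   3,   1,   2,
         2,   1,   2,   2,  11,   5,  10]), array([0.474, 0.476, 0.479, 0.482, 0.484, 0.487, 0.489, 0.492, 0.495,
       0.497, 0.5  , 0.502, 0.505, 0.508, 0.51 , 0.513, 0.515, 0.518,
       0.521, 0.523, 0.526]))
[0.728 0.304]
```

Call:
{"method": "play_rows", "body": {
  "targets": [
    {"grip": 0, "linear": [1, 5, 3], "delta_rot": [0, 0, 0.12]},
    {"grip": 0, "linear": [2, 10, 6], "delta_rot": [0, 0, 0.24]},
    {"grip": 0, "linear": [3, 15, 9], "delta_rot": [0, 0, 0.36]},
    {"grip": 0, "linear": [5, 19, 11], "delta_rot": [0, 0, 0.48]},
    {"grip": 0, "linear": [7, 23, 13], "delta_rot": [0, 0, 0.6]},
    {"grip": 0, "linear": [9, 28, 15], "delta_rot": [0, 0, 0.72]},
    {"grip": 0, "linear": [11, 32, 16], "delta_rot": [0, 0, 0.84]},
    {"grip": 0, "linear": [13, 37, 17], "delta_rot": [0, 0, 0.96]},
    {"grip": 0, "linear": [15, 42, 17], "delta_rot": [0, 0, 1.08]},
    {"grip": 0, "linear": [17, 47, 17], "delta_rot": [0, 0, 1.2]}
  ]
}}

```text
time: 3.4
ee_pos: [0.3471, -0.0803, 0.4008]
tcp_rot: [179.9, 0.0, 89.4]
wrist_force: [2.0, -0.5, 0.1]
opening: 0.0856
grasp_force: 0.0
```

Call:
{"method": "play_rows", "body": {
  "targets": [
    {"grip": 0, "linear": [1.5, 1.5, -2], "delta_rot": [0, -0.14, 0]},
    {"grip": 0, "linear": [3, 3, -5], "delta_rot": [0, -0.28, 0]},
    {"grip": 0, "linear": [4.5, 4.5, -8], "delta_rot": [0, -0.42, 0]},
    {"grip": 0, "linear": [5.8, 5.4, -10], "delta_rot": [0, -0.56, 0]},
    {"grip": 0, "linear": [5.8, 5.4, -10], "delta_rot": [0, -0.61, 0]},
    {"grip": 0, "linear": [5.8, 5.4, -10], "delta_rot": [0, -0.61, 0]}
  ]
}}

```text
time: 4.0
ee_pos: [0.4041, -0.0278, 0.2964]
tcp_rot: [145.3, -0.5, 89.3]
wrist_force: [-0.8, -0.8, 0.6]
opening: 0.0855
grasp_force: 0.0
```

Run:
```python
from h import *
np.set_printoptions(precision=3,suppress=True)
p=bot.camera("wrist");save(p,"w1.png")
o=bot.get_obs();print(o["ee_pos"],o["tcp_rot"],o["q"])
v,u=np.nonzero(p["range_z"]>0);c=world(p,np.c_[u,v],depth=p["range_z"][v,u])
k=c[(c[:,2]>.1)&(c[:,0]>.47)&(c[:,0]<.6)]; r=np.hypot(k[:,0]-.728,k[:,2]+.07)
h=k[(r>.325)&(r<.36)]; th=np.degrees(np.arctan2(.728-h[:,0],h[:,2]+.07))
print(len(h),np.median(h,0),h.min(0),h.max(0),np.median(th),th.min(),th.max(), r[(r>.325)&(r<.36)].max())
for r in bot.pinpoint(p,"shutter_handle")[:1]+bot.pinpoint(p,"canister_center")[:1]:
  print(r, world(p,r["pixel"],z=.183),world(p,r["pixel"],z=.058))
```

```text
[ 0.404 -0.028  0.299] [145.121  -0.492  89.305] [ -6.638 -48.339 -28.198  75.441   3.797  85.398]
1306 [0.496 0.016 0.188] [ 0.492 -0.049  0.175] [0.515 0.071 0.191] 41.94447074471839 40.89164666503542 42.93255248376022 0.3496959378243383
{'pixel': [265.7, 146.0], 'conf': 0.57} [[0.499 0.011 0.183]] [[ 0.594 -0.006  0.058]]
{'pixel': [239.2, 155.6], 'conf': 0.74} [[0.467 0.003 0.183]] [[ 0.544 -0.017  0.058]]
```

View pics/w1.png

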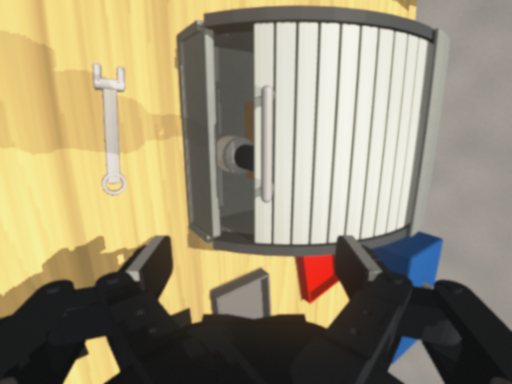

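The wrist view shows the handle bar upright at about column 266, rows 88–200. The canister, with its cap towards the right, is at (240,155), and the brown carton is behind it. Joint 2 is at its limit, so I'll tilt less and move forward.

Call:
{"method": "play_rows", "body": {
  "targets": [
    {"grip": 0, "linear": [0, 0, 0], "delta_rot": [0, 0.1, 0]},
    {"grip": 0, "linear": [1, 0, -1], "delta_rot": [0, 0.18, 0]},
    {"grip": 0, "linear": [3, 0, -3], "delta_rot": [0, 0.18, 0]},
    {"grip": 0, "linear": [3, 0, -3], "delta_rot": [0, 0.18, 0]}
  ]
}}

```text
time: 4.55
ee_pos: [0.4363, -0.0284, 0.269]
tcp_rot: [155.5, -0.4, 89.2]
wrist_force: [-0.8, 0.5, 0.1]
opening: 0.0855
grasp_force: 0.0
```

Run:
```python
from h import *
o=bot.get_obs();print(o["ee_pos"],o["tcp_rot"],o["q"],o["time"])
```

```text
[ 0.43631084 -0.02836494  0.26901827] [155.52556568  -0.36176807  89.20631501] [ -5.09392535 -34.36426912 -21.22970222  78.7430479    2.10867104
  86.23401943] 4.55
```

Call:
{"method": "play_rows", "body": {
  "targets": [
    {"grip": 0, "linear": [2, 2, -1.5]},
    {"grip": 0, "linear": [3.8, 3.9, -3.1]},
    {"grip": 0, "linear": [5, 3.9, -5.5]},
    {"grip": 0, "linear": [6.1, 3.9, -8]},
    {"grip": 0, "linear": [7.2, 3.9, -10.3]},
    {"grip": 0, "linear": [7.2, 3.9, -10.3]},
    {"grip": 255, "linear": [7.2, 3.9, -10.3]},
    {"grip": 255, "linear": [7.2, 3.9, -10.3]},
    {"grip": 255, "linear": [7.2, 3.9, -10.3]},
    {"grip": 255, "linear": [7.2, 3.9, -10.3]}
  ],
  "force": 30
}}

```text
validation failed for argument at $.ta...
```

Call:
{"method": "play_rows", "body": {
  "targets": [
    {"grip": 0, "linear": [2, 2, -1.5], "delta_rot": [0, 0, 0]},
    {"grip": 0, "linear": [3.8, 3.9, -3.1], "delta_rot": [0, 0, 0]},
    {"grip": 0, "linear": [5, 3.9, -5.5], "delta_rot": [0, 0, 0]},
    {"grip": 0, "linear": [6.1, 3.9, -8], "delta_rot": [0, 0, 0]},
    {"grip": 0, "linear": [7.2, 3.9, -10.3], "delta_rot": [0, 0, 0]},
    {"grip": 0, "linear": [7.2, 3.9, -10.3], "delta_rot": [0, 0, 0]},
    {"grip": 255, "linear": [7.2, 3.9, -10.3], "delta_rot": [0, 0, 0]},
    {"grip": 255, "linear": [7.2, 3.9, -10.3], "delta_rot": [0, 0, 0]},
    {"grip": 255, "linear": [7.2, 3.9, -10.3], "delta_rot": [0, 0, 0]},
    {"grip": 255, "linear": [7.2, 3.9, -10.3], "delta_rot": [0, 0, 0]}
  ],
  "force": 30
}}

```text
time: 5.55
ee_pos: [0.5071, 0.0108, 0.1684]
tcp_rot: [155.3, -0.4, 89.2]
wrist_force: [-0.8, -0.3, -0.4]
opening: 0.0286
grasp_force: 0.0
```

Call:
{"method": "play_rows", "body": {
  "targets": [
    {"grip": 255, "linear": [0, 0, 0], "delta_rot": [0, 0, 0]},
    {"grip": 255, "linear": [0, 0, 0], "delta_rot": [0, 0, 0]},
    {"grip": 255, "linear": [0, 0, 0], "delta_rot": [0, 0, 0]}
  ]
}}

```text
time: 5.85
ee_pos: [0.5068, 0.0108, 0.1676]
tcp_rot: [155.3, -0.4, 89.2]
wrist_force: [-6.2, -0.4, 6.1]
opening: 0.0106
grasp_force: 29.3
```

Call:
{"method": "play_rows", "body": {
  "targets": [
    {"grip": 255, "linear": [1.8, 0, 1.5], "delta_rot": [0, 0.026, 0]},
    {"grip": 255, "linear": [3.6, 0, 2.9], "delta_rot": [0, 0.052, 0]},
    {"grip": 255, "linear": [5.6, 0, 4.1], "delta_rot": [0, 0.078, 0]},
    {"grip": 255, "linear": [7.7, 0, 5.2], "delta_rot": [0, 0.104, 0]}
  ]
}}

```text
time: 6.25
ee_pos: [0.5839, 0.01, 0.2194]
tcp_rot: [161.4, -0.2, 89.1]
wrist_force: [-4.5, -5.3, 4.5]
opening: 0.0108
grasp_force: 31.2
```

Works well. Continuing the arc.

Call:
{"method": "play_rows", "body": {
  "targets": [
    {"grip": 255, "linear": [2.1, 0, 1], "delta_rot": [0, 0.026, 0]},
    {"grip": 255, "linear": [4.3, 0, 1.8], "delta_rot": [0, 0.052, 0]},
    {"grip": 255, "linear": [6.5, 0, 2.4], "delta_rot": [0, 0.078, 0]},
    {"grip": 255, "linear": [8.8, 0, 2.9], "delta_rot": [0, 0.104, 0]},
    {"grip": 255, "linear": [11.1, 0, 3.2], "delta_rot": [0, 0.13, 0]},
    {"grip": 255, "linear": [12.9, 0, 3.3], "delta_rot": [0, 0.15, 0]},
    {"grip": 255, "linear": [12.9, 0, 3.3], "delta_rot": [0, 0.15, 0]},
    {"grip": 255, "linear": [12.9, 0, 3.3], "delta_rot": [0, 0.15, 0]}
  ]
}}

```text
time: 7.05
ee_pos: [0.7144, 0.0091, 0.2513]
tcp_rot: [169.9, -0.0, 89.1]
wrist_force: [4.1, -7.9, -0.7]
opening: 0.0109
grasp_force: 31.3
```

Run:
```python
from h import *
o=bot.get_obs();print(o["ee_pos"],o["tcp_rot"],o["q"],o["time"],o["wrist_force"])
```

```text
[0.71436429 0.00911277 0.25133598] [ 1.69878766e+02 -1.27226257e-03  8.90534825e+01] [ 0.85674784 18.29239319 27.09715739 88.68840055 -0.31558809 91.77544461] 7.05 [ 4.11922187 -7.94291897 -0.65654289]
```

Call:
{"method": "play_rows", "body": {
  "targets": [
    {"grip": 140, "linear": [0, 0, 0], "delta_rot": [0, 0, 0]},
    {"grip": 140, "linear": [0, 0, 0], "delta_rot": [0, 0, 0]},
    {"grip": 140, "linear": [-0.6, 0, 3], "delta_rot": [0, 0, 0]},
    {"grip": 140, "linear": [-1.4, 0, 7.5], "delta_rot": [0, 0, 0]},
    {"grip": 140, "linear": [-2, 0, 11], "delta_rot": [0, 0.08, 0]},
    {"grip": 0, "linear": [-6.5, -1, 12], "delta_rot": [0, 0.175, 0]},
    {"grip": 0, "linear": [-11, -2, 12], "delta_rot": [0, 0.175, 0]},
    {"grip": 0, "linear": [-15, -3, 12], "delta_rot": [0, 0.175, 0]},
    {"grip": 0, "linear": [-18, -3.5, 12], "delta_rot": [0, 0.175, 0]},
    {"grip": 0, "linear": [-18, -3.5, 12], "delta_rot": [0, 0.175, 0]}
  ]
}}

```text
time: 8.05
ee_pos: [0.5289, -0.0245, 0.3733]
tcp_rot: [179.9, -0.0, 89.1]
wrist_force: [-0.1, 1.0, 0.7]
opening: 0.0854
grasp_force: 0.0
```

Run:
```python
from h import *
np.set_printoptions(precision=3,suppress=True)
p=bot.camera("wrist");save(p,"w2.png")
o=bot.get_obs();print(o["ee_pos"],o["tcp_rot"],o["time"])
for t in "canister_center","carton_center","jar","bearing":
  for r in bot.trace(p,t)[:2]:
    c=cloud(p,r["pixels"]); z=np.percentile(c[:,2],95); k=c[c[:,2]>z-.008]
    q=cv2.minAreaRect(k[:,:2].astype(np.float32))
    print(t,round(r["conf"],2),np.round(r["box"]),z,np.round(q[0],3),np.round(q[1],3),round(q[2],1), k.min(0),k.max(0))
  for r in bot.pinpoint(p,t)[:1]: print("  pin",r,world(p,r["pixel"],z=.058 if t[1:4]=="ani" else .04))
t=bot.camera("top")
for n in ("canister_center","carton_center"):
  for r in bot.pinpoint(t,n)[:1]: print(" top pin",r,world(t,r["pixel"],z=.058 if n[1:4]=="ani" else .04))
v,u=np.nonzero(p["range_z"]>0);c=world(p,np.c_[u,v],depth=p["range_z"][v,u])
k=c[(c[:,2]>.075)&(c[:,2]<.12)&(c[:,0]>.45)&(c[:,0]<.57)&(abs(c[:,1])<.1)];
w=k[k[:,2]<.092];w=w[w[:,0]<.505];print("wall",w.min(0),w.max(0),"high",k[k[:,2]>.096].min(0),k[k[:,2]>.096].max(0))
```

```text
[ 0.531 -0.024  0.373] [179.852  -0.011  89.119] 8.1
canister_center 0.85 [244. 134. 284. 173.] 0.10481281063215771 [ 0.543 -0.015] [0.034 0.035] 11.9 [ 0.526 -0.032  0.097] [0.561 0.003 0.106]
  pin {'pixel': [259.5, 152.3], 'conf': 0.89} [[ 0.54  -0.014  0.058]]
carton_center 0.91 [283. 100. 314. 183.] 0.06948240361306673 [0.606 0.002] [0.044 0.13 ] 0.8 [ 0.584 -0.064  0.065] [0.629 0.067 0.071]
  pin {'pixel': [294.2, 139.9], 'conf': 0.91} [[0.6   0.004 0.04 ]]
jar 0.98 [337.  58. 376.  93.] 0.0782188301260677 [0.696 0.108] [0.038 0.039] 61.7 [0.676 0.089 0.07 ] [0.715 0.128 0.08 ]
  pin {'pixel': [348.2, 77.1], 'conf': 0.64} [[0.687 0.105 0.04 ]]
bearing 0.79 [323. 172. 357. 205.] 0.03539046928543466 [ 0.686 -0.089] [0.056 0.058] 44.9 [ 0.657 -0.119  0.028] [ 0.715 -0.06   0.036]
  pin {'pixel': [336.6, 187.2], 'conf': 0.59} [[ 0.678 -0.081  0.04 ]]
 top pin {'pixel': [230.6, 182.4], 'conf': 0.54} [[ 0.533 -0.022  0.058]]
 top pin {'pixel': [223.3, 160.3], 'conf': 0.57} [[0.613 0.004 0.04 ]]
wall [ 0.48  -0.1    0.075] [0.494 0.1   0.088] high [ 0.526 -0.032  0.097] [0.561 0.003 0.106]
```

View pics/w2.png

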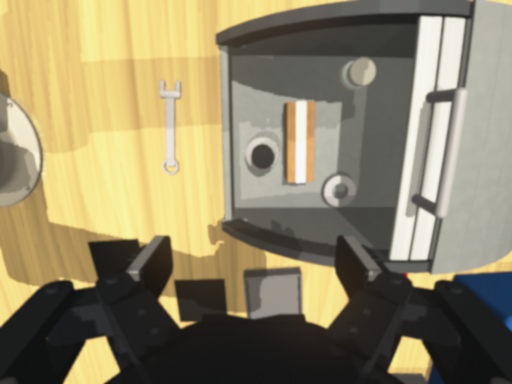

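The wrist view shows the store open with the canister at (262,154), the carton at (300,142), the jar at (360,72), the bearing at (339,190) and the handle at (455,150). Next I'll grasp the cap with the fingers closing along y.

Call:
{"method": "play_rows", "body": {
  "targets": [
    {"grip": 0, "linear": [0.3, 0.2, -2], "delta_rot": [0, 0, 0.13]},
    {"grip": 0, "linear": [0.6, 0.4, -4], "delta_rot": [0, 0, 0.26]},
    {"grip": 0, "linear": [0.9, 0.6, -6], "delta_rot": [0, 0, 0.39]},
    {"grip": 0, "linear": [1.2, 0.9, -8], "delta_rot": [0, 0, 0.52]},
    {"grip": 0, "linear": [1.2, 0.9, -10], "delta_rot": [0, 0, 0.65]},
    {"grip": 0, "linear": [1.2, 0.9, -12], "delta_rot": [0, 0, 0.78]},
    {"grip": 0, "linear": [1.2, 0.9, -14], "delta_rot": [0, 0, 0.91]},
    {"grip": 0, "linear": [1.2, 0.9, -16], "delta_rot": [0, 0, 1.04]},
    {"grip": 0, "linear": [1.2, 0.9, -18], "delta_rot": [0, 0, 1.17]},
    {"grip": 0, "linear": [1.2, 0.9, -20], "delta_rot": [0, 0, 1.3]}
  ],
  "force": 40
}}

```text
time: 9.65
ee_pos: [0.5448, -0.0151, 0.1711]
tcp_rot: [179.9, -0.0, 163.9]
wrist_force: [0.7, 0.9, 0.2]
opening: 0.0859
grasp_force: 0.0
```

Call:
{"method": "play_rows", "body": {
  "targets": [
    {"grip": 0, "linear": [0, 0, -4], "delta_rot": [0, 0, 0]},
    {"grip": 0, "linear": [0, 0, -7.5], "delta_rot": [0, 0, 0]},
    {"grip": 0, "linear": [0, 0, -10], "delta_rot": [0, 0, 0]},
    {"grip": 0, "linear": [0, 0, -10], "delta_rot": [0, 0, 0]},
    {"grip": 255, "linear": [0, 0, -10], "delta_rot": [0, 0, 0]},
    {"grip": 255, "linear": [0, 0, -10], "delta_rot": [0, 0, 0]},
    {"grip": 255, "linear": [0, 0, -10], "delta_rot": [0, 0, 0]},
    {"grip": 255, "linear": [0, 0, -10], "delta_rot": [0, 0, 0]},
    {"grip": 255, "linear": [0, 0, -10], "delta_rot": [0, 0, 0]},
    {"grip": 255, "linear": [0, 0, -10], "delta_rot": [0, 0, 0]}
  ],
  "force": 40
}}

```text
time: 10.65
ee_pos: [0.5457, -0.0154, 0.0736]
tcp_rot: [179.9, 0.1, 163.6]
wrist_force: [-0.2, -2.1, 5.4]
opening: 0.0351
grasp_force: 39.3
```

Call:
{"method": "play_rows", "body": {
  "targets": [
    {"grip": 255, "linear": [0, 0, 2], "delta_rot": [0, 0, 0]},
    {"grip": 255, "linear": [0, 0, 6], "delta_rot": [0, 0, 0]},
    {"grip": 255, "linear": [0, 0, 10], "delta_rot": [0, 0, 0]},
    {"grip": 255, "linear": [-1, 0, 14], "delta_rot": [0, 0, 0]},
    {"grip": 255, "linear": [-4, -1, 16], "delta_rot": [0, 0, 0]},
    {"grip": 255, "linear": [-8, -3, 16], "delta_rot": [0, 0, 0]},
    {"grip": 255, "linear": [-12, -5, 16], "delta_rot": [0, 0, 0]},
    {"grip": 255, "linear": [-13.5, -9.5, 16], "delta_rot": [0, 0, 0]},
    {"grip": 255, "linear": [-13.7, -14, 16], "delta_rot": [0, 0, 0]},
    {"grip": 255, "linear": [-13.7, -18.5, 15], "delta_rot": [0, 0, 0]}
  ]
}}

```text
time: 11.65
ee_pos: [0.4074, -0.2018, 0.2237]
tcp_rot: [180.0, 0.2, 163.7]
wrist_force: [1.6, 0.8, -3.6]
opening: 0.035
grasp_force: 40.4
```

Call:
{"method": "play_rows", "body": {
  "targets": [
    {"grip": 255, "linear": [0, -4.5, -1], "delta_rot": [0, 0, 0]},
    {"grip": 255, "linear": [0, -9, -3], "delta_rot": [0, 0, 0]},
    {"grip": 255, "linear": [0, -12, -5], "delta_rot": [0, 0, 0]},
    {"grip": 255, "linear": [0, -14, -8], "delta_rot": [0, 0, 0]},
    {"grip": 255, "linear": [0, -14.4, -11], "delta_rot": [0, 0, 0]},
    {"grip": 255, "linear": [0, -14.4, -13], "delta_rot": [0, 0, 0]},
    {"grip": 255, "linear": [0, -14.4, -13], "delta_rot": [0, 0, 0]}
  ]
}}

```text
time: 12.35
ee_pos: [0.4063, -0.3432, 0.0888]
tcp_rot: [179.8, -0.3, 163.6]
wrist_force: [-0.7, 0.6, -2.1]
opening: 0.0349
grasp_force: 40.6
```

Run:
```python
from h import *
np.set_printoptions(precision=3,suppress=True)
p=bot.camera("top"); o=bot.get_obs();print(o["ee_pos"],o["tcp_rot"],o["time"],o["q"])
save(p,"t2.png")
for r in bot.trace(p,"mat")[:3]:
  c=cloud(p,r["pixels"]);q=cv2.minAreaRect(c[c[:,2]<.02][:,:2].astype(np.float32));print(np.round(r["box"]),q)
```

```text
[ 0.407 -0.344  0.091] [179.873  -0.144 163.615] 12.4 [-40.198   2.379  -8.161  79.644   0.058 -23.813]
[309. 206. 328. 226.] ((0.4351153075695038, -0.3061244487762451), (0.04218815267086029, 0.08218588680028915), 52.61658477783203)
[175. 108. 261. 124.] ((0.763388991355896, -0.033529236912727356), (0.0007256976678036153, 0.18933936953544617), 7.977131366729736)
```

Call:
{"method": "play_rows", "body": {
  "targets": [
    {"grip": 255, "linear": [0, 0, -1.5], "delta_rot": [0, 0, 0]},
    {"grip": 255, "linear": [0, 0, -2.2], "delta_rot": [0, 0, 0]},
    {"grip": 255, "linear": [0, 0, -2.5], "delta_rot": [0, 0, 0]},
    {"grip": 255, "linear": [0, 0, -2.5], "delta_rot": [0, 0, 0]}
  ]
}}

```text
time: 12.85
ee_pos: [0.4077, -0.3439, 0.0666]
tcp_rot: [179.9, -0.0, 163.6]
wrist_force: [-0.3, 0.7, -3.6]
opening: 0.0349
grasp_force: 40.7
```

Call:
{"method": "play_rows", "body": {
  "targets": [
    {"grip": 100, "linear": [0, 0, 0], "delta_rot": [0, 0, 0]},
    {"grip": 100, "linear": [0, 0, 0], "delta_rot": [0, 0, 0]},
    {"grip": 0, "linear": [0, 0, 0], "delta_rot": [0, 0, 0]},
    {"grip": 0, "linear": [0, 0, 2], "delta_rot": [0, 0, 0]},
    {"grip": 0, "linear": [0, 0, 6], "delta_rot": [0, 0, 0]},
    {"grip": 0, "linear": [0, 0, 10], "delta_rot": [0, 0, -0.14]},
    {"grip": 0, "linear": [0, 3, 14], "delta_rot": [0, 0, -0.28]},
    {"grip": 0, "linear": [1, 7, 17], "delta_rot": [0, 0, -0.42]},
    {"grip": 0, "linear": [3, 11, 20], "delta_rot": [0, 0, -0.56]},
    {"grip": 0, "linear": [5, 15, 22], "delta_rot": [0, 0, -0.7]}
  ]
}}

```text
time: 13.85
ee_pos: [0.4554, -0.1991, 0.2866]
tcp_rot: [179.8, 0.2, 123.6]
wrist_force: [1.6, -1.3, 1.1]
opening: 0.0851
grasp_force: 0.0
```

Call:
{"method": "play_rows", "body": {
  "targets": [
    {"grip": 0, "linear": [3, 4, 0], "delta_rot": [0, 0, -0.12]},
    {"grip": 0, "linear": [6, 8, 0], "delta_rot": [0, 0, -0.24]},
    {"grip": 0, "linear": [9, 12, 0], "delta_rot": [0, 0, -0.36]},
    {"grip": 0, "linear": [12, 16, 0], "delta_rot": [0, 0, -0.48]},
    {"grip": 0, "linear": [14.5, 19.4, 0], "delta_rot": [0, 0, -0.57]},
    {"grip": 0, "linear": [14.5, 19.4, -3], "delta_rot": [0, 0, -0.57]},
    {"grip": 0, "linear": [14.5, 19.4, -3], "delta_rot": [0, 0, -0.57]}
  ]
}}

```text
time: 14.55
ee_pos: [0.5995, -0.005, 0.2499]
tcp_rot: [-179.7, -0.0, 91.4]
wrist_force: [-0.2, -1.0, -1.1]
opening: 0.0858
grasp_force: 0.0
```

Run:
```python
from h import *
np.set_printoptions(precision=3,suppress=True)
p=bot.camera("wrist");save(p,"w3.png")
o=bot.get_obs();print(o["ee_pos"],o["tcp_rot"],o["time"])
for t in ("carton_center","tray"):
 for r in bot.trace(p,t)[:2]:
  c=cloud(p,r["pixels"]); z=np.percentile(c[:,2],95); k=c[c[:,2]>z-.008]
  q=cv2.minAreaRect(k[:,:2].astype(np.float32)); print(t,r["conf"],r["box"],z,q)
p=bot.camera("top")
for t in ("canister_center","tray","mat"):
 for r in bot.trace(p,t)[:3]:
  c=cloud(p,r["pixels"]); z=np.percentile(c[:,2],95); k=c[c[:,2]>z-.02]
  q=cv2.minAreaRect(k[:,:2].astype(np.float32)); print(t,r["conf"],r["box"],z,q)
```

```text
[ 0.599 -0.006  0.252] [-179.842    0.      91.39 ] 14.6
carton_center 0.62 [237.1, 113.9, 278.7, 220.1] 0.06930352291051206 ((0.6058381795883179, 0.001356370747089386), (0.04368261992931366, 0.12807154655456543), 0.7257490158081055)
canister_center 0.77 [321.6, 211.4, 336.3, 228.1] 0.09852837490388938 ((0.4046418368816376, -0.34371665120124817), (0.03164082393050194, 0.029647067189216614), 89.53216552734375)
tray 0.79 [280.3, 92.6, 337.7, 132.5] 0.029846324644571175 ((0.7865278124809265, -0.2932453155517578), (0.12462110817432404, 0.1803678423166275), 12.40594482421875)
tray 0.78 [302.0, 152.7, 356.6, 192.5] 0.02931329776586602 ((0.5678152441978455, -0.357435017824173), (0.12168397754430771, 0.17966043949127197), 3.4374098777770996)
tray 0.3 [322.5, 213.1, 337.9, 227.5] 0.0984396924337414 ((0.4046418368816376, -0.34371665120124817), (0.03164082393050194, 0.029647067189216614), 89.53216552734375)
mat 0.77 [282.9, 250.4, 316.6, 287.4] 0.008572601562191539 ((0.2372150719165802, -0.25407034158706665), (0.11310900747776031, 0.11592509597539902), 4.079504013061523)
mat 0.61 [309.6, 201.6, 343.8, 235.4] 0.010241888412296563 ((0.40993794798851013, -0.34667912125587463), (0.11364973336458206, 0.10987600684165955), 1.1230554580688477)
```

Call:
{"method": "play_rows", "body": {
  "targets": [
    {"grip": 0, "linear": [0.4, 0.4, -4], "delta_rot": [0, 0, -0.01]},
    {"grip": 0, "linear": [0.7, 0.6, -8], "delta_rot": [0, 0, -0.01]},
    {"grip": 0, "linear": [0.7, 0.6, -12], "delta_rot": [0, 0, -0.01]},
    {"grip": 0, "linear": [0.7, 0.6, -16], "delta_rot": [0, 0, -0.01]},
    {"grip": 0, "linear": [0.7, 0.6, -19.5], "delta_rot": [0, 0, -0.01]},
    {"grip": 0, "linear": [0.7, 0.6, -21.5], "delta_rot": [0, 0, -0.01]},
    {"grip": 0, "linear": [0.7, 0.6, -21.5], "delta_rot": [0, 0, -0.01]},
    {"grip": 255, "linear": [0.7, 0.6, -21.5], "delta_rot": [0, 0, -0.01]},
    {"grip": 255, "linear": [0.7, 0.6, -21.5], "delta_rot": [0, 0, -0.01]},
    {"grip": 255, "linear": [0.7, 0.6, -21.5], "delta_rot": [0, 0, -0.01]}
  ],
  "force": 40
}}

```text
time: 15.9
ee_pos: [0.6078, -0.0002, 0.0409]
tcp_rot: [179.8, 0.0, 90.7]
wrist_force: [-4.2, 0.1, 3.4]
opening: 0.0435
grasp_force: 2.5
```

Call:
{"method": "play_rows", "body": {
  "targets": [
    {"grip": 255, "linear": [0, 0, 0], "delta_rot": [0, 0, 0]},
    {"grip": 255, "linear": [0, 0, 0], "delta_rot": [0, 0, 0]},
    {"grip": 255, "linear": [0, 0, 0], "delta_rot": [0, 0, 0]}
  ]
}}

```text
time: 16.2
ee_pos: [0.6079, -0.0002, 0.041]
tcp_rot: [179.8, 0.0, 90.7]
wrist_force: [-1.5, -0.3, 7.1]
opening: 0.0432
grasp_force: 42.5
```

Call:
{"method": "play_rows", "body": {
  "targets": [
    {"grip": 255, "linear": [0, 0, 2], "delta_rot": [0, 0, 0]},
    {"grip": 255, "linear": [-0.5, 0, 6], "delta_rot": [0, 0, 0]},
    {"grip": 255, "linear": [-1, 0, 10], "delta_rot": [0, 0, 0]},
    {"grip": 255, "linear": [-2, 0, 14.5], "delta_rot": [0, 0, 0]},
    {"grip": 255, "linear": [-3, 0, 19], "delta_rot": [0, 0, 0]},
    {"grip": 255, "linear": [-3.8, 0, 23], "delta_rot": [0, 0, 0]},
    {"grip": 255, "linear": [-3.8, -3, 24], "delta_rot": [0, 0, 0]},
    {"grip": 255, "linear": [-3.8, -7.5, 24], "delta_rot": [0, 0, 0]},
    {"grip": 255, "linear": [-3.8, -12, 24], "delta_rot": [0, 0, 0.02]},
    {"grip": 255, "linear": [-3.8, -16.5, 24], "delta_rot": [0, 0, 0.047]}
  ]
}}

```text
time: 17.2
ee_pos: [0.5688, -0.1666, 0.2793]
tcp_rot: [179.9, 0.0, 93.5]
wrist_force: [1.3, -0.3, -4.0]
opening: 0.0435
grasp_force: 42.2
```

Call:
{"method": "play_rows", "body": {
  "targets": [
    {"grip": 255, "linear": [0, -4.5, 0], "delta_rot": [0, 0, 0]},
    {"grip": 255, "linear": [0, -9, 0], "delta_rot": [0, 0, 0]},
    {"grip": 255, "linear": [0, -13.5, 0], "delta_rot": [0, 0, 0]},
    {"grip": 255, "linear": [0, -17, -1], "delta_rot": [0, 0, 0]},
    {"grip": 255, "linear": [0, -19.4, -4], "delta_rot": [0, 0, 0]},
    {"grip": 255, "linear": [0, -19.4, -8], "delta_rot": [0, 0, 0]},
    {"grip": 255, "linear": [0, -19.4, -12], "delta_rot": [0, 0, 0]},
    {"grip": 255, "linear": [0, -19.4, -16], "delta_rot": [0, 0, 0]},
    {"grip": 255, "linear": [0, -19.4, -18], "delta_rot": [0, 0, 0]},
    {"grip": 255, "linear": [0, -19.4, -18], "delta_rot": [0, 0, 0]}
  ]
}}

```text
time: 18.2
ee_pos: [0.5673, -0.3581, 0.0949]
tcp_rot: [-179.8, -0.2, 93.4]
wrist_force: [-0.1, 0.7, -3.2]
opening: 0.0433
grasp_force: 42.2
```

Run:
```python
from h import *
p=bot.camera("side"); o=bot.get_obs();print(o["ee_pos"],o["tcp_rot"],o["time"],o["wrist_force"])
cv2.imwrite("pics/s2.png",cv2.resize(p["color"][130:330,170:440,::-1],(756,560)))
for t in ("carton_center","canister_center"):
  for r in bot.pinpoint(p,t)[:1]: print(t,r,world(p,r["pixel"],z=.09))
```

```text
[ 0.56827377 -0.35866792  0.09779065] [-1.79925978e+02 -9.54433070e-02  9.34426426e+01] 18.25 [ 0.54020924  0.76850437 -2.92590579]
carton_center {'pixel': [334.3, 232.8], 'conf': 0.61} [[ 0.56118638 -0.35158536  0.09      ]]
canister_center {'pixel': [293.8, 279.4], 'conf': 0.87} [[ 0.39289804 -0.33184681  0.09      ]]
```

View pics/s2.png

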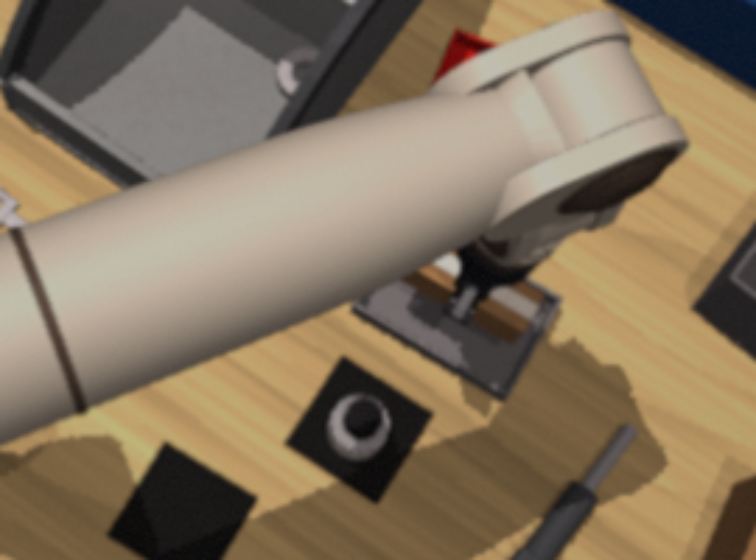

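The side view shows the carton level and held above the grey tray at about (490,300). The canister stands on the mat at (360,415). Next is lowering the carton.

Call:
{"method": "play_rows", "body": {
  "targets": [
    {"grip": 255, "linear": [0, 0, -3], "delta_rot": [0, 0, 0]},
    {"grip": 255, "linear": [0, 0, -5], "delta_rot": [0, 0, 0]},
    {"grip": 255, "linear": [0, 0, -6], "delta_rot": [0, 0, 0]},
    {"grip": 255, "linear": [0, 0, -6.4], "delta_rot": [0, 0, 0]},
    {"grip": 255, "linear": [0, 0, -6.4], "delta_rot": [0, 0, 0]}
  ]
}}

```text
time: 18.85
ee_pos: [0.5694, -0.3594, 0.0359]
tcp_rot: [179.9, 0.0, 93.4]
wrist_force: [0.1, -1.0, -4.0]
opening: 0.043
grasp_force: 42.2
```

Call:
{"method": "play_rows", "body": {
  "targets": [
    {"grip": 90, "linear": [0, 0, 0], "delta_rot": [0, 0, 0]},
    {"grip": 90, "linear": [0, 0, 0], "delta_rot": [0, 0, 0]},
    {"grip": 80, "linear": [0, 0, 0.5], "delta_rot": [0, 0, 0]},
    {"grip": 80, "linear": [0, 0, 4], "delta_rot": [0, 0, 0]},
    {"grip": 60, "linear": [0, 0, 8], "delta_rot": [0, 0, 0]},
    {"grip": 0, "linear": [-3, 0, 11], "delta_rot": [0, 0, 0.14]},
    {"grip": 0, "linear": [-7.5, 0.5, 13], "delta_rot": [0, 0, 0.28]},
    {"grip": 0, "linear": [-12, 1, 14], "delta_rot": [0, 0, 0.42]},
    {"grip": 0, "linear": [-15, 1.4, 14], "delta_rot": [0, 0, 0.56]},
    {"grip": 0, "linear": [-16.2, 1.4, 14], "delta_rot": [0, 0, 0.7]}
  ]
}}

```text
time: 19.85
ee_pos: [0.405, -0.345, 0.1773]
tcp_rot: [179.9, 0.2, 133.8]
wrist_force: [1.1, -0.9, 0.1]
opening: 0.0856
grasp_force: 0.0
```

Run:
```python
from h import *
np.set_printoptions(precision=3,suppress=True)
o=bot.get_obs();print(o["ee_pos"],o["tcp_rot"],o["time"],o["q"])
for cam in ("wrist","top"):
 p=bot.camera(cam);save(p,cam+"4.png")
 for t in ("carton_center","canister_center","tray"):
  for r in bot.trace(p,t)[:2]:
   c=cloud(p,r["pixels"]); z=np.percentile(c[:,2],95); k=c[c[:,2]>z-.015]
   q=cv2.minAreaRect(k[:,:2].astype(np.float32)); print(cam,t,r["conf"],r["box"],z,q)
```

```text
[ 0.405 -0.345  0.177] [179.937   0.169 133.819] 19.85 [-40.452   1.552   0.507  88.781   0.045   5.729]
wrist carton_center 0.84 [292.0, 224.9, 404.2, 327.3] 0.06204293250722123 ((0.5075557231903076, -0.3651028573513031), (0.18121467530727386, 0.12735790014266968), 10.036280632019043)
wrist canister_center 0.77 [224.6, 150.1, 284.0, 217.0] 0.09673237187563666 ((0.40312716364860535, -0.34180712699890137), (0.03500337898731232, 0.03494252637028694), 88.23126220703125)
wrist tray 0.98 [256.6, 184.8, 431.2, 310.6] 0.030239675396859372 ((0.5569227933883667, -0.34449857473373413), (0.19104790687561035, 0.18284635245800018), 27.825788497924805)
wrist tray 0.94 [398.9, 264.8, 511.5, 383.4] 0.03005333111887709 ((0.6508034467697144, -0.27461978793144226), (0.17395104467868805, 0.3824899196624756), 74.38086700439453)
top carton_center 0.91 [308.0, 160.1, 350.5, 183.4] 0.0653760508592237 ((0.5314414501190186, -0.36507585644721985), (0.12917199730873108, 0.1298387348651886), 8.095723152160645)
top tray 0.95 [280.6, 93.5, 336.1, 134.3] 0.02957562994764018 ((0.786449670791626, -0.2936745584011078), (0.12340372800827026, 0.1813446283340454), 12.782814025878906)
top tray 0.91 [301.3, 152.5, 354.9, 193.8] 0.030436149018362557 ((0.567982017993927, -0.3573057949542999), (0.12154222279787064, 0.18024516105651855), 3.592886209487915)
```

Call:
{"method": "play_rows", "body": {
  "targets": [
    {"grip": 0, "linear": [-0.2, 0.3, -1], "delta_rot": [0, 0, 0.14]},
    {"grip": 0, "linear": [-0.2, 0.3, -2], "delta_rot": [0, 0, 0.28]},
    {"grip": 0, "linear": [-0.2, 0.3, -4], "delta_rot": [0, 0, 0.42]},
    {"grip": 0, "linear": [-0.2, 0.3, -7], "delta_rot": [0, 0, 0.52]},
    {"grip": 0, "linear": [-0.2, 0.3, -10], "delta_rot": [0, 0, 0.52]},
    {"grip": 0, "linear": [-0.2, 0.3, -11], "delta_rot": [0, 0, 0.52]},
    {"grip": 0, "linear": [-0.2, 0.3, -11], "delta_rot": [0, 0, 0.52]},
    {"grip": 255, "linear": [-0.2, 0.3, -11], "delta_rot": [0, 0, 0.52]},
    {"grip": 255, "linear": [-0.2, 0.3, -11], "delta_rot": [0, 0, 0.52]},
    {"grip": 255, "linear": [-0.2, 0.3, -11], "delta_rot": [0, 0, 0.52]}
  ],
  "force": 40
}}

```text
time: 21.25
ee_pos: [0.4056, -0.3427, 0.0663]
tcp_rot: [180.0, 0.1, 163.3]
wrist_force: [-0.0, 1.0, -0.7]
opening: 0.0438
grasp_force: 0.0
```

Call:
{"method": "play_rows", "body": {
  "targets": [
    {"grip": 255, "linear": [0, 0, 0], "delta_rot": [0, 0, 0]},
    {"grip": 255, "linear": [0, 0, 0], "delta_rot": [0, 0, 0]},
    {"grip": 255, "linear": [0, 0, 0], "delta_rot": [0, 0, 0]}
  ]
}}

```text
time: 21.55
ee_pos: [0.4055, -0.3427, 0.0661]
tcp_rot: [180.0, 0.1, 163.3]
wrist_force: [-0.9, -0.5, 6.6]
opening: 0.0351
grasp_force: 39.4
```

Call:
{"method": "play_rows", "body": {
  "targets": [
    {"grip": 255, "linear": [0, 0, 2], "delta_rot": [0, 0, 0]},
    {"grip": 255, "linear": [0, 0, 6], "delta_rot": [0, 0, 0]},
    {"grip": 255, "linear": [0, 1, 10], "delta_rot": [0, 0, 0]},
    {"grip": 255, "linear": [0, 4, 13], "delta_rot": [0, 0, 0]},
    {"grip": 255, "linear": [0, 8, 15], "delta_rot": [0, 0, 0]},
    {"grip": 255, "linear": [0, 12.5, 16], "delta_rot": [0, 0, 0]},
    {"grip": 255, "linear": [0, 17, 16], "delta_rot": [0, 0, 0]},
    {"grip": 255, "linear": [0, 21.5, 16], "delta_rot": [0, 0, 0]},
    {"grip": 255, "linear": [1, 26, 16], "delta_rot": [0, 0, 0]},
    {"grip": 255, "linear": [4, 29.5, 16], "delta_rot": [0, 0, 0]}
  ]
}}

```text
time: 22.55
ee_pos: [0.4438, -0.045, 0.2259]
tcp_rot: [179.9, 0.1, 163.3]
wrist_force: [2.1, -1.2, -2.0]
opening: 0.035
grasp_force: 41.0
```

Call:
{"method": "play_rows", "body": {
  "targets": [
    {"grip": 255, "linear": [4, 2, 0], "delta_rot": [0, 0, 0]},
    {"grip": 255, "linear": [8, 3.2, 0], "delta_rot": [0, 0, 0]},
    {"grip": 255, "linear": [10, 3.2, -2], "delta_rot": [0, 0, 0]},
    {"grip": 255, "linear": [10, 3.2, -6], "delta_rot": [0, 0, 0]},
    {"grip": 255, "linear": [10, 3.2, -10], "delta_rot": [0, 0, 0]},
    {"grip": 255, "linear": [10, 3.2, -13], "delta_rot": [0, 0, 0]},
    {"grip": 255, "linear": [10, 3.2, -14.5], "delta_rot": [0, 0, 0]},
    {"grip": 255, "linear": [10, 3.2, -15.1], "delta_rot": [0, 0, 0]},
    {"grip": 255, "linear": [10, 3.2, -15.1], "delta_rot": [0, 0, 0]}
  ]
}}

```text
time: 23.45
ee_pos: [0.5452, -0.0152, 0.0751]
tcp_rot: [179.9, 0.1, 163.3]
wrist_force: [0.3, -0.2, -2.8]
opening: 0.0349
grasp_force: 41.0
```

Call:
{"method": "play_rows", "body": {
  "targets": [
    {"grip": 255, "linear": [0, 0, -0.15], "delta_rot": [0, 0, 0]},
    {"grip": 255, "linear": [0, 0, -0.15], "delta_rot": [0, 0, 0]},
    {"grip": 100, "linear": [0, 0, -0.15], "delta_rot": [0, 0, 0]},
    {"grip": 100, "linear": [0, 0, -0.15], "delta_rot": [0, 0, 0]},
    {"grip": 0, "linear": [0, 0, 0], "delta_rot": [0, 0, 0]},
    {"grip": 0, "linear": [0, 0, 2.5], "delta_rot": [0, 0, 0]},
    {"grip": 0, "linear": [0, 0, 7], "delta_rot": [0, 0, 0]},
    {"grip": 0, "linear": [0, 0, 11.5], "delta_rot": [0, 0, -0.14]},
    {"grip": 0, "linear": [0, 0, 16], "delta_rot": [0, 0, -0.28]},
    {"grip": 0, "linear": [0, 0, 20], "delta_rot": [0, 0, -0.42]}
  ]
}}

```text
time: 24.45
ee_pos: [0.5448, -0.0151, 0.2765]
tcp_rot: [179.9, 0.1, 139.0]
wrist_force: [1.5, 0.0, 1.0]
opening: 0.0852
grasp_force: 0.0
```

Call:
{"method": "play_rows", "body": {
  "targets": [
    {"grip": 100, "linear": [0, 0, 4], "delta_rot": [0, 0, -0.14]},
    {"grip": 100, "linear": [0, 0, 8], "delta_rot": [0, 0, -0.28]},
    {"grip": 100, "linear": [0, 0.5, 10], "delta_rot": [0, 0, -0.42]},
    {"grip": 100, "linear": [0, 1, 10], "delta_rot": [0, 0, -0.56]},
    {"grip": 100, "linear": [0, 1.5, 10], "delta_rot": [0, 0, -0.7]},
    {"grip": 100, "linear": [0, 2, 10], "delta_rot": [0, 0, -0.84]},
    {"grip": 100, "linear": [0, 2.4, 10], "delta_rot": [0, 0, -0.88]},
    {"grip": 100, "linear": [0, 2.4, 10], "delta_rot": [0, 0, -0.88]}
  ]
}}

```text
time: 25.25
ee_pos: [0.545, 0.0093, 0.3739]
tcp_rot: [179.9, -0.0, 88.9]
wrist_force: [-0.6, -1.0, -0.3]
opening: 0.0515
grasp_force: 0.0
```

Run:
```python
from h import *
np.set_printoptions(precision=3,suppress=True)
p=bot.camera("wrist");save(p,"w5.png")
o=bot.get_obs();print(o["ee_pos"],o["tcp_rot"],o["time"])
v,u=np.nonzero(p["range_z"]>0);c=world(p,np.c_[u,v],depth=p["range_z"][v,u])
k=c[(c[:,2]>.262)&(c[:,2]<.285)&(c[:,0]>.64)&(abs(c[:,1]-.01)<.045)];print("handle",len(k),np.median(k,0),k.min(0),k.max(0))
for t in ("canister_center","jar","bearing"):
  for r in bot.trace(p,t)[:1]:
   c=cloud(p,r["pixels"]); z=np.percentile(c[:,2],95); k=c[c[:,2]>z-.008]
   q=cv2.minAreaRect(k[:,:2].astype(np.float32)); print(t,r["conf"],r["box"],z,q)
p=bot.camera("top")
for t in ("carton_center","tray"):
  for r in bot.trace(p,t)[:2]:
   c=cloud(p,r["pixels"]); z=np.percentile(c[:,2],90); k=c[c[:,2]>z-.01]
   q=cv2.minAreaRect(k[:,:2].astype(np.float32)); print(t,r["conf"],r["box"],z,q)
save(p,"t5.png")
```

```text
[0.545 0.009 0.374] [179.945  -0.001  88.954] 25.3
handle 1333 [0.708 0.013 0.274] [ 0.704 -0.035  0.266] [0.717 0.055 0.277]
canister_center 0.81 [236.5, 152.6, 271.7, 192.1] 0.10481814808432133 ((0.5446817278862, -0.014045637100934982), (0.03449780493974686, 0.033910349011421204), 89.29415130615234)
jar 0.95 [325.0, 82.1, 360.6, 113.6] 0.07813895082814298 ((0.6953277587890625, 0.10905231535434723), (0.03836939483880997, 0.038584865629673004), 89.20906829833984)
bearing 0.56 [310.6, 189.9, 347.0, 222.9] 0.035312522877963465 ((0.6849386692047119, -0.08986499905586243), (0.05588029697537422, 0.0586751252412796), 23.047719955444336)
carton_center 0.95 [311.7, 160.8, 348.9, 182.6] 0.06356849282841748 ((0.5688683390617371, -0.3596961200237274), (0.04514225199818611, 0.13070449233055115), 3.5207812786102295)
tray 0.84 [303.0, 154.4, 355.9, 195.6] 0.02773663573606422 ((0.5677831768989563, -0.35656967759132385), (0.12172798812389374, 0.17821750044822693), 3.5463030338287354)
tray 0.77 [279.0, 92.7, 337.7, 135.8] 0.025490277857309108 ((0.7860958576202393, -0.2935856580734253), (0.1237257868051529, 0.18009357154369354), 12.16487979888916)
```

View pics/t5.png

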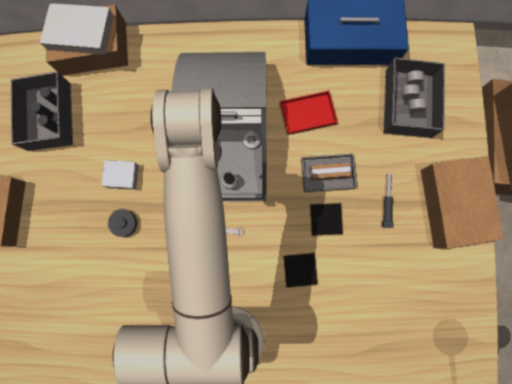

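The top view shows the carton in the grey tray at (330,171), the canister back in the store at (230,180), and the bystanders in place. Next I'll grip the handle and close the door.

Call:
{"method": "play_rows", "body": {
  "targets": [
    {"grip": 100, "linear": [4, 0, 0], "delta_rot": [0, -0.06, 0]},
    {"grip": 100, "linear": [8, 0, 0], "delta_rot": [0, -0.12, 0]},
    {"grip": 100, "linear": [12, 0, 0], "delta_rot": [0, -0.175, 0]},
    {"grip": 100, "linear": [14.9, 0, -1.3], "delta_rot": [0, -0.175, 0]},
    {"grip": 100, "linear": [15.4, 0, -4], "delta_rot": [0, -0.175, 0]},
    {"grip": 100, "linear": [16.1, 0, -8], "delta_rot": [0, -0.175, 0]},
    {"grip": 100, "linear": [16.8, 0, -12], "delta_rot": [0, -0.175, 0]},
    {"grip": 100, "linear": [16.8, 0, -12.2], "delta_rot": [0, -0.175, 0]},
    {"grip": 255, "linear": [16.8, 0, -12.2], "delta_rot": [0, -0.175, 0]},
    {"grip": 255, "linear": [16.8, 0, -12.2], "delta_rot": [0, -0.175, 0]}
  ],
  "force": 30
}}

```text
time: 26.6
ee_pos: [0.7135, 0.0088, 0.2555]
tcp_rot: [169.7, -0.2, 88.9]
wrist_force: [-0.5, -0.3, 0.1]
opening: 0.0238
grasp_force: 0.0
```

Call:
{"method": "play_rows", "body": {
  "targets": [
    {"grip": 255, "linear": [0, 0, 0], "delta_rot": [0, 0, 0]},
    {"grip": 255, "linear": [0, 0, 0], "delta_rot": [0, 0, 0]},
    {"grip": 255, "linear": [0, 0, 0], "delta_rot": [0, 0, 0]}
  ]
}}

```text
time: 26.9
ee_pos: [0.7138, 0.0089, 0.2556]
tcp_rot: [169.6, -0.2, 88.9]
wrist_force: [-1.3, -0.6, 8.5]
opening: 0.0108
grasp_force: 29.4
```

Call:
{"method": "play_rows", "body": {
  "targets": [
    {"grip": 255, "linear": [-2.9, 0, -0.3], "delta_rot": [0, -0.018, 0]},
    {"grip": 255, "linear": [-5.8, 0, -0.8], "delta_rot": [0, -0.035, 0]},
    {"grip": 255, "linear": [-8.6, 0, -1.6], "delta_rot": [0, -0.053, 0]},
    {"grip": 255, "linear": [-11.4, 0, -2.6], "delta_rot": [0, -0.07, 0]},
    {"grip": 255, "linear": [-14, 0, -3.9], "delta_rot": [0, -0.088, 0]},
    {"grip": 255, "linear": [-16.6, 0, -5.4], "delta_rot": [0, -0.105, 0]},
    {"grip": 255, "linear": [-19, 0, -7.1], "delta_rot": [0, -0.123, 0]},
    {"grip": 255, "linear": [-19, 0, -7.1], "delta_rot": [0, -0.123, 0]}
  ]
}}

```text
time: 27.7
ee_pos: [0.5194, 0.0104, 0.1799]
tcp_rot: [163.0, -0.5, 89.0]
wrist_force: [-1.2, 7.6, -3.9]
opening: 0.0104
grasp_force: 31.1
```

Run:
```python
from h import *
o=bot.get_obs();print(o["ee_pos"],o["tcp_rot"],o["q"],o["time"],o["wrist_force"])
```

```text
[0.51941198 0.01035364 0.17986748] [162.96818148  -0.49788277  89.04123738] [  1.23309718 -17.38121777 -18.12008552  72.22303975  -0.16615291
  92.24152247] 27.7 [-1.24755239  7.62013438 -3.91444468]
```

Call:
{"method": "play_rows", "body": {
  "targets": [
    {"grip": 255, "linear": [-1.8, 0, -1.5], "delta_rot": [0, -0.018, 0]},
    {"grip": 255, "linear": [-3.4, 0, -3.2], "delta_rot": [0, -0.035, 0]},
    {"grip": 255, "linear": [-4.6, 0, -4.5], "delta_rot": [0, -0.05, 0]},
    {"grip": 255, "linear": [-5.4, 0, -5.4], "delta_rot": [0, -0.05, 0]},
    {"grip": 255, "linear": [-5.8, 0, -5.8], "delta_rot": [0, -0.05, 0]},
    {"grip": 255, "linear": [-5.8, 0, -5.8], "delta_rot": [0, -0.05, 0]}
  ]
}}

```text
time: 28.3
ee_pos: [0.4648, 0.0108, 0.1241]
tcp_rot: [159.9, -0.6, 89.1]
wrist_force: [0.1, 12.3, -2.9]
opening: 0.0106
grasp_force: 32.4
```

Call:
{"method": "play_rows", "body": {
  "targets": [
    {"grip": 255, "linear": [-0.2, 0, -0.3], "delta_rot": [0, 0, 0]},
    {"grip": 255, "linear": [-0.4, 0, -0.5], "delta_rot": [0, 0, 0]},
    {"grip": 255, "linear": [-0.4, 0, -0.5], "delta_rot": [0, 0, 0]}
  ]
}}

```text
time: 28.6
ee_pos: [0.4642, 0.0108, 0.1231]
tcp_rot: [159.4, -0.6, 89.1]
wrist_force: [6.1, 11.3, 8.6]
opening: 0.0104
grasp_force: 33.2
```

Call:
{"method": "play_rows", "body": {
  "targets": [
    {"grip": 255, "linear": [0.2, 0, 0.3], "delta_rot": [0, 0, 0]},
    {"grip": 120, "linear": [0.2, 0, 0.3], "delta_rot": [0, 0, 0]},
    {"grip": 60, "linear": [0.2, 0, 0.3], "delta_rot": [0, 0, 0]},
    {"grip": 60, "linear": [0.2, 0, 0.3], "delta_rot": [0, 0, 0]},
    {"grip": 60, "linear": [-0.6, 0, 2.5], "delta_rot": [0, 0, 0]},
    {"grip": 60, "linear": [-2, 0, 6.5], "delta_rot": [0, 0.1, 0]},
    {"grip": 60, "linear": [-3.5, 0, 11], "delta_rot": [0, 0.2, 0]},
    {"grip": 60, "linear": [-5, -2, 15], "delta_rot": [0, 0.33, 0]},
    {"grip": 60, "linear": [-6, -6, 18], "delta_rot": [0, 0.33, 0]},
    {"grip": 60, "linear": [-6, -10, 20], "delta_rot": [0, 0.33, 0]}
  ]
}}

```text
time: 29.6
ee_pos: [0.4012, -0.0921, 0.3198]
tcp_rot: [178.9, -0.0, 89.0]
wrist_force: [1.2, 1.0, -0.2]
opening: 0.0655
grasp_force: 0.0
```

Call:
{"method": "play_rows", "body": {
  "targets": [
    {"grip": 60, "linear": [-2, -4.5, 0], "delta_rot": [0, 0, 0]},
    {"grip": 60, "linear": [-4, -9, 0], "delta_rot": [0, 0, 0]},
    {"grip": 60, "linear": [-4, -13, 0], "delta_rot": [0, 0, 0]},
    {"grip": 60, "linear": [-4, -13, 0], "delta_rot": [0, 0, 0]}
  ]
}}

```text
time: 30.0
ee_pos: [0.3602, -0.2249, 0.3175]
tcp_rot: [178.9, 0.0, 88.6]
wrist_force: [0.1, 1.1, -0.2]
opening: 0.0653
grasp_force: 0.0
```

Run:
```python
from h import *
np.set_printoptions(precision=3,suppress=True)
p=bot.camera("top");s=bot.camera("side")
cv2.imwrite("pics/f.png",cv2.resize(np.hstack([p["color"],s["color"]])[:,:,::-1],(800,300)))
for q in(p,s):
 for t in ("wrench","pulley","strut","shutter_handle","carton_center"):
  for r in bot.pinpoint(q,t)[:1]: print(t,r["pixel"],world(q,r["pixel"],z=.139 if t[0:2]=="sh" else .033 if t[0]=="c" else 0)[0])
 v,u=np.nonzero(q["range_z"]>0);c=world(q,np.c_[u,v],depth=q["range_z"][v,u])
 r=np.hypot(c[:,0]-.728,c[:,2]+.07)
 h=c[(r>.32)&(r<.36)&(c[:,0]<.7)&(c[:,0]>.44)&(c[:,2]>.1)&(abs(c[:,1])<.07)];print(len(h),np.median(h,0) if len(h) else 0, np.median(np.degrees(np.arctan2(.728-h[:,0],h[:,2]+.07))))
```

```text
wrench [220.3, 231.9] [0.37  0.019 0.   ]
pulley [124.2, 222.9] [0.405 0.357 0.   ]
strut [387.8, 200.4] [ 0.47  -0.565  0.   ]
shutter_handle [217.4, 201.0] [0.463 0.015 0.139]
carton_center [327.3, 168.7] [ 0.579 -0.351  0.033]
177 [0.459 0.009 0.142] 51.66040966010087
pulley [105.2, 150.3] [0.406 0.367 0.   ]
strut [376.1, 307.9] [ 0.475 -0.562  0.   ]
carton_center [333.4, 238.9] [ 0.563 -0.358  0.033]
0 0 nan
  return _methods._mean(a, axis=axis, dtype=dtype,
  ret = ret.dtype.type(ret / rcount)
```

View pics/f.png

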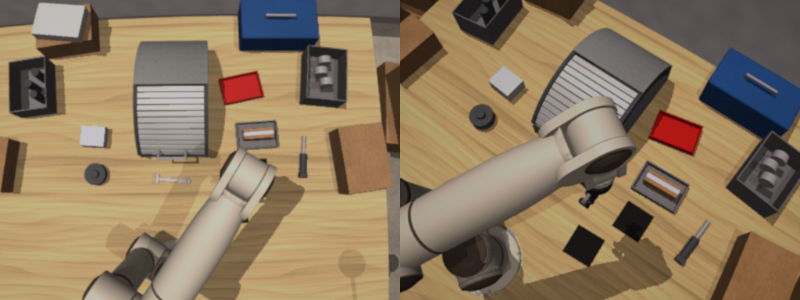

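The top view shows the door shut with the handle at the front at (177,157), and the carton in the grey tray at (258,133). Nothing else has moved.

```bash
python3 -c "
from workcell import bot
print(bot.job_done())"
```

```text
the job is handed in; nothing more can be done
None
```

I handed the job in at about 30 s of the 72 s allowed; the call returned no verdict. By my last measurements the door is shut, the carton lies flat in the grey tray, the canister stands within about 2 mm of where it started, and nothing else has visibly moved.

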